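Level the two-pan balance

ROBOT

A 6-joint arm with a two-finger parallel gripper is mounted at the origin on a cart in front of the work surface, level with it; the furniture and walls round the work are solid. World frame = base frame: x ahead of the robot, y to its left, z up, the work surface at z = 0. Lengths are in m, angles in degrees, forces in N, time in s.
With the tool pointing down it reaches from about 0.25 to 0.725 m from the base axis. Payload 9.7 kg.
Tool frame: the origin (TCP) lies midway between the tips of the shut fingers; the grasp point (between the pads) lies bot.hold_point_z behind it (bot.hold_point_z is the distance from the TCP to the grasp point, in m); z points along the fingers, y is the line along which they close (so a half turn about z gives the same grasp; the last joint's range is limited). The gripper opens to 85 mm and grips with 20 to 120 N. Pads are 22 mm wide; open, the fingers measure 114 mm over their backs; the gripper's body (76 mm by 85 mm) begins 54 mm behind the grasp point. The pads swing forward as they close: fully open they stand 13 mm farther back than shut.
Start: joints at [73.854, 4.979, 10.078, 95.1, 0, 90], TCP at [0.153, 0.528, 0.231] pointing down, gripper open.
Joint ranges: [-179.16, 179.16], [-48.56, 103.87], [-65.8, 70.77], [-126.05, 130.52], [-82.76, 87.17], [-180, 180]. Speed limits (degrees/s): [127.2, 127.2, 147.25, 180, 180, 180].

INTERFACE

Orientations are given as [roll, pitch, yaw] about the fixed x, y, z axes, in that order (R = Rz(yaw) Ry(pitch) Rx(roll)).
In Python, from workcell import bot, camera, camera_model, ticket gives the robot as it stands.
- The arm moves only by the tool send_rows, never from a script. Its argument "targets" is text: rows parted by semicolons, each of 5 numbers parted by spaces: the shift along the tool's x, y, z in mm, then the turn about the tool's z in degrees, then the closure in counts, from 0 (fully open) to 255 (shut). A call has 1 to 20 rows; each row is the pose to reach, as a shift and turn from the pose commanded when the call began, along the tool's axes at that moment; what a row does not reach only later rows make up. A row lasts 1/8 s, in which the tool goes at most 62.5 mm and 10.7 degrees, less where a joint would pass 70% of its speed; a pose out of reach is approached as far as the arm can. A call with a gripper value outside its range is refused whole. The fingers move at their own pace and stop on an object; "newtons" is the grip in N (left out, the last holds). Time passes only in rows, so rows that repeat a pose let the fingers close. It gives the time, the measured TCP pose, the force, the opening and the grip force at its end, in the units of the state.
- bot.get_obs(): the state, without advancing time (a new reading comes with each control period).
- camera(name): name is "scene" or "side" or "wrist"; returns the picture (384x512x3 uint8, blue, green, red); there is no depth.
- camera_model(name): a dict with "K" (3x3 intrinsics, pixels), "pose" (4x4, takes a point from camera to world coordinates); the wrist camera has in their place "T_tool_cam" (4x4, takes a point from camera to tool coordinates, whose origin is the TCP and whose axes are the flange's). Camera axes: x right, y down, z forward; pixel columns grow to the right and rows downward; lengths in m; the calibration is good to about 2 mm. A picture is of the moment at which its call begins: read the wrist's pose just before it. camera_model takes no time and is no camera call.
- ticket.job_done(): hands the job in; it is judged then, once.
The state is a dict: "time": time; "q": joint angles; "qd": joint speeds; "joint_efforts": joint torques, N m; "ee_pos": TCP position; "tcp_rot": TCP orientation; "wrist_force": force on the tool from outside, world axes, zero at the start; "torque": the same for the moment, N m; "opening": finger opening in m; "grasp_force": force on a finger pad.
Only numpy, scipy, OpenCV 4.12 (cv2) and the standard library are available. Lean on these libraries where they do the work, as an engineer would, in place of code of your own. Each camera call takes 0.05 s, during which the arm holds its last target. There are 200 camera calls.

TASK

The two-pan balance has been loaded wrongly, so one pan hangs low. Move one brass weight from the low pan across to the other pan so that both pans come to sit level; the large weight weighs as much as two small ones. The weight you move must stand upright on its new pan, and the other two weights must stay standing where they are.

Things in the scene. Friction and masses are not known exactly. Their poses are not given: they have to be found in the camera images.
- large_weight_center (a point): Centre (half-way up) of the large brass weight, 200 g: an upright cylinder 36 mm across and 30 mm high with a round knob (20 mm across) on top, 46 mm high in all; z axis up. It stands on the back half of one of the pans, which one varies.
- small_weight_1_center (a point): Centre (half-way up) of the small brass weight, 100 g, that stands on the same pan as the large one, in front of it (nearer the robot), about 60 mm from centre to centre: an upright cylinder 26 mm across and 26 mm high with a round knob (14 mm across) on top, 40 mm high in all; z axis up.
- small_weight_2_center (a point): Centre (half-way up) of the other small brass weight, 100 g, of the same shape and size; it stands alone on the back half of the other pan; z axis up.
- pan_low_floor (a point): Centre of the floor (upper surface) of the balance pan that hangs low at the start (left or right, it varies): a flat round steel pan 150 mm across; flat floor of radius 65 mm, rim 4 mm above it. The pan keeps horizontal; its floor rises from 60 mm above the bench to 72 mm when level, 84 mm at most. Its x axis points to the balance's back (away from the robot), y to its left, z up.
- pan_high_floor (a point): The same for the pan that starts high (floor 84 mm above the bench); the pans' centres are 210 mm apart along y, and as one pan sinks the other rises, under 1 to 2 N. The white housing below the pans is 96 x 272 mm, 46 mm high.
Mind the look-alikes: they are no part of the job. Leave any blue or grey look-alike of the part that bears small_weight_2_center alone.

How it is judged:
By the outcome, as a careful person would: the job done as asked, in the order asked, and still so for the second after the job is handed in, with the robot touching nothing.
It also fails if it takes over 38 s, if anything falls off the work surface, if the arm or the gripper's body presses on something with over 40 N, if the wrist force passes 120 N, or if a joint passes its speed limit or range.

## Working session

There is one attempt and no reset: what is moved stays moved. The work goes in short steps, Python scripts to look and compute and a tool call to move; the robot and the scene stay as the last step left them, time stands still between calls to the robot, and variables do not carry over. Pictures are saved under pics/ and viewed, at most 10 in all, crops included, and the job is handed in when it is done.

Besides the shell and the picture viewer there is one more tool, called in YAML: its name, and indented under it one key for each argument. send_rows: Moves the arm, as the interface text tells. Its arguments: {"type":"object","properties":{"targets":{"type":"string"},"newtons":{"type":"number"}},"required":["targets"]}

```bash
mkdir -p pics; python3 - <<'E'
from workcell import bot,camera,camera_model
import cv2
o=bot.get_obs();print(o['time'],o['ee_pos'],o['tcp_rot'],o['opening'],bot.hold_point_z)
for n in('scene','side'):
    cv2.imwrite(f'pics/{n}0.png',camera(n)); print(n,camera_model(n))
print(camera_model('wrist'))
E
```

```text
0.0 [0.15289174 0.52808729 0.23057853] [-1.79922958e+02  3.00233154e-03  1.63856132e+02] 0.08570648061018478 0.0187
scene {'K': array([[379.92592729,   0.        , 255.42945632],
       [  0.        , 379.92592729, 191.51535709],
       [  0.        ,   0.        ,   1.        ]]), 'pose': array([[ 0.73906296, -0.41279511,  0.53234024,  0.1580363 ],
       [-0.67356235, -0.44112436,  0.59306245, -0.42943101],
       [-0.00998504, -0.79687483, -0.60406192,  0.6050125 ],
       [ 0.        ,  0.        ,  0.        ,  1.        ]])}
side {'K': array([[455.93684541,   0.        , 247.77724078],
       [  0.        , 455.93684541, 193.33563174],
       [  0.        ,   0.        ,   1.        ]]), 'pose': array([[-0.99198229, -0.03669703,  0.12093167,  0.48331896],
       [-0.12605332,  0.35575357, -0.92603994,  0.91669321],
       [-0.00903896, -0.93385905, -0.35752702,  0.42375206],
       [ 0.        ,  0.        ,  0.        ,  1.        ]])}
{'K': array([[266.28745341,   0.        , 256.40460312],
       [  0.        , 266.28745341, 193.55179132],
       [  0.        ,   0.        ,   1.        ]]), 'T_tool_cam': array([[-8.42271672e-06, -9.54190293e-01, -2.99200409e-01,
         7.76732996e-02],
       [ 1.00000000e+00, -9.36012199e-06,  1.69993358e-06,
         4.93276064e-04],
       [-4.42261245e-06, -2.99200409e-01,  9.54190293e-01,
        -1.41662701e-01],
       [ 0.00000000e+00,  0.00000000e+00,  0.00000000e+00,
         1.00000000e+00]])}
```

View pics/scene0.png

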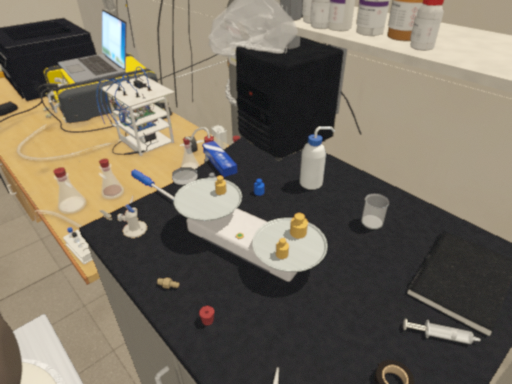

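View pics/side0.png

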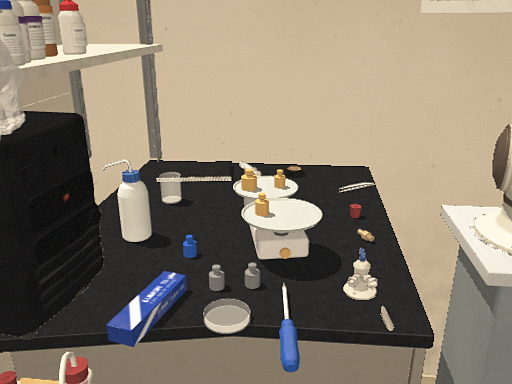

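The scene picture shows the brass weights: large (299,225), small_1 (282,248) on the near/right, low pan, and small_2 (221,185) on the left, high pan. In the side picture they are at (249,180), (280,180) and (263,205).

Look-alikes are blue (scene 259,186; side 190,246) and two grey (side 217,278 and 252,276). There is also a brass fitting at scene (167,283). I choose small_1 at scene (282,248), because 200 g then stands against 100+100 g.

```bash
cat > h.py <<'E'
import cv2,numpy as np
from workcell import camera_model
def brass(im):
    h=cv2.cvtColor(im,cv2.COLOR_BGR2HSV); m=cv2.inRange(h,(12,120,90),(30,255,255))
    n,l,s,c=cv2.connectedComponentsWithStats(m)
    return [(s[i].tolist(),c[i].round(1).tolist()) for i in range(1,n) if s[i][4]>40]
def P(n):
    m=camera_model(n); return m['K']@np.linalg.inv(m['pose'])[:3]
def tri(a,b):
    X=cv2.triangulatePoints(P('scene'),P('side'),np.array(a,float),np.array(b,float)).ravel(); return X[:3]/X[3]
def ray(n,uv,z):
    m=camera_model(n); d=m['pose'][:3,:3]@np.linalg.inv(m['K'])@[*uv,1]; o=m['pose'][:3,3]
    return o+d*(z-o[2])/d[2]
E
python3 - <<'E'
from h import *
a=cv2.imread('pics/scene0.png');b=cv2.imread('pics/side0.png')
A=[x for x in brass(a) if 190<x[1][0]<330 and 160<x[1][1]<280];B=[x for x in brass(b) if 230<x[1][0]<310 and 160<x[1][1]<230]
print(*A,*B,sep='\n')
cv2.imwrite('pics/c.png',np.hstack([cv2.resize(a[160:280,165:335],None,fx=2.3,fy=2.3*1.0),cv2.resize(b[150:270,225:395-0],None,fx=2.3,fy=2.3)]))
for s,t in(((299,225),(249,181)),((282,248),(280,181)),((221,185),(263,206))):print(tri(s,t))
# pans: white ellipses fit by outline extremes
for n,uv,z in(('scene',(208,199),.088),('scene',(289,245),.064),('side',(282,215),.088),('side',(265.5,187.5),.064)):print(n,ray(n,uv,z))
E
```

```text
([216, 175, 10, 20, 153], [220.1, 185.0])
([290, 212, 18, 26, 355], [298.5, 225.1])
([276, 239, 12, 20, 188], [281.8, 248.9])
([241, 169, 16, 22, 285], [248.8, 180.3])
([274, 169, 12, 19, 168], [279.5, 178.8])
([255, 193, 14, 23, 249], [261.7, 205.2])
[ 0.6084752  -0.05816216  0.07844923]
[ 0.53905957 -0.07731493  0.07425542]
[0.55883902 0.13627387 0.09967538]
scene [0.51909626 0.12933006 0.088     ]
scene [ 0.56506948 -0.07376354  0.064     ]
side [0.52062348 0.15058    0.088     ]
side [ 0.56947201 -0.05619076  0.064     ]
```

View pics/c.png

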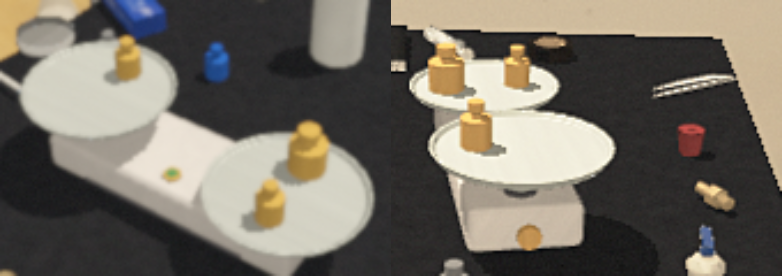

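send_rows:
  targets: "-45 -40 0 -3 0;-90 -79 0 -6 0;-135 -119 5 -9 0;-180 -158 10 -12 0;-225 -198 15 -15 0;-270 -237 20 -18 0;-315 -277 20 -21 0;-360 -316 20 -24 0;-405 -356 20 -27 0;-450 -395 20 -29 0;-495 -435 20 -29 0;-525 -462 20 -29 0;-539 -474 20 -29 0;-539 -474 20 -29 0;-539 -474 20 -29 0"
  newtons: 30

```text
time: 1.98
ee_pos: [0.5384, -0.0758, 0.2114]
tcp_rot: [180.0, -0.0, -167.1]
wrist_force: [0.4, -0.5, 0.6]
opening: 0.0856
grasp_force: 0.0
```

```bash
python3 - <<'E'
from workcell import bot,camera
from h import *
o=bot.get_obs();im=camera('wrist');cv2.imwrite('pics/w1.png',im)
print(o['time'],o['ee_pos'],o['tcp_rot'],o['q'],*brass(im),sep='\n')
E
```

```text
1.975
[ 0.53840862 -0.07582711  0.21139986]
[ 1.79980848e+02 -1.02384749e-02 -1.67092951e+02]
[-8.02402120e+00  3.74499853e+00  6.55573208e+00  9.28271385e+01
  1.42309132e-02 -2.09310708e+01]
([244, 171, 22, 27, 477], [254.7, 184.1])
([339, 177, 14, 13, 78], [345.0, 182.6])
([244, 225, 30, 40, 941], [258.6, 244.3])
([427, 235, 42, 34, 857], [447.2, 251.4])
```

View pics/w1.png

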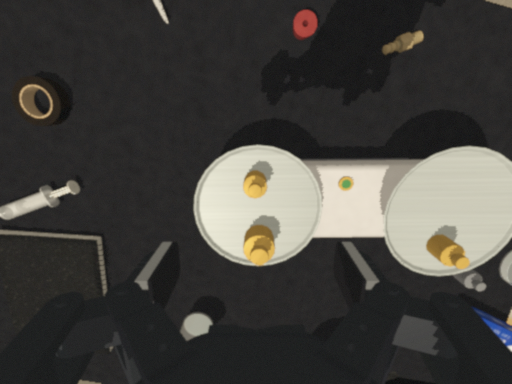

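The wrist view shows the low pan around (258,206), small_1's knob at (257,189), the large weight's knob at (260,256), the high pan around (453,211) and small_2's knob at (461,262).

```bash
cat >> h.py <<'E'
from scipy.spatial.transform import Rotation as R
def wray(o,uv,z):
    m=camera_model('wrist');T=np.eye(4);T[:3,:3]=R.from_euler('xyz',o['tcp_rot'],degrees=True).as_matrix();T[:3,3]=o['ee_pos']
    W=T@m['T_tool_cam'];d=W[:3,:3]@np.linalg.inv(m['K'])@[*uv,1];c=W[:3,3]
    p=c+d*(z-c[2])/d[2]; return p, (np.linalg.inv(T)@[*p,1])[:3]*1000
E
python3 - <<'E'
from workcell import bot
from h import *
o=bot.get_obs()
im=cv2.imread('pics/w1.png');h=cv2.cvtColor(im,cv2.COLOR_BGR2HSV)
for k,x in(('low',(190,325)),('high',(383,511))):
    g=cv2.inRange(h,(0,0,110),(180,45,205)); g[:, :x[0]]=0;g[:,x[1]:]=0;g[:140]=0;g[275:]=0
    c=max(cv2.findContours(g,cv2.RETR_EXTERNAL,cv2.CHAIN_APPROX_NONE)[0],key=cv2.contourArea);print(k,cv2.fitEllipse(cv2.convexHull(c)))
for n,uv,z in(('s1knob',(257.5,190),.093),('s1body',(254.7,184),.080),('large',(260,256),.098),('s2',(461,262),.117),('low',(258,206),.064),('high',(453,211),.088)):print(n,*wray(o,uv,z))
E
```

```text
low ((264.5214538574219, 203.525634765625), (122.07894134521484, 145.68409729003906), 81.48033905029297)
high ((446.89263916015625, 206.8184356689453), (133.67181396484375, 155.13356018066406), 79.01342010498047)
s1knob [ 0.53847796 -0.07350221  0.093     ] [ -0.52469244   2.12556622 118.58051425]
s1body [ 0.53643249 -0.07697127  0.08      ] [  2.24725036  -0.79996813 131.57958726]
large [ 0.60920385 -0.05441593  0.098     ] [-73.72879231   4.90468414 113.59315705]
s2 [0.55955477 0.14257571 0.117     ] [-69.41614685 208.01385982  94.62474433]
low [ 0.56557557 -0.06652221  0.064     ] [-28.49221112   2.8612249  147.58529336]
high [0.51609558 0.1352922  0.088     ] [-25.4242499  210.63387249 123.61782973]
```

send_rows:
  targets: "0.5 1 30 0 0;0.5 1 65 0 30;0.5 1 100 0 60;0.5 1 125 0 80;0.5 1 140 0 100;0.5 1 147 0 110;0.5 1 147 0 115;0.5 1 147 0 115;0.5 1 147 0 115"
  newtons: 25

```text
time: 3.15
ee_pos: [0.5386, -0.0761, 0.065]
tcp_rot: [-180.0, 0.1, -167.2]
wrist_force: [-0.1, -0.5, 1.0]
opening: 0.0471
grasp_force: 0.0
```

```bash
python3 - <<'E'
from workcell import bot,camera
from h import *
o=bot.get_obs();im=camera('wrist');s=camera('side')
cv2.imwrite('pics/w2.png',np.vstack([im,]));cv2.imwrite('pics/c2.png',np.hstack([cv2.resize(im[120:384,130:390],(520,528)),cv2.resize(s[130:240,220:310],None,fx=3,fy=4.8)]))
print(o['time'],o['ee_pos'],o['tcp_rot'],o['opening'])
E
```

```text
3.15 [ 0.53858732 -0.07613025  0.0650186 ] [-1.79973762e+02  6.01935147e-02 -1.67152395e+02] 0.047101749119825224
```

View pics/c2.png

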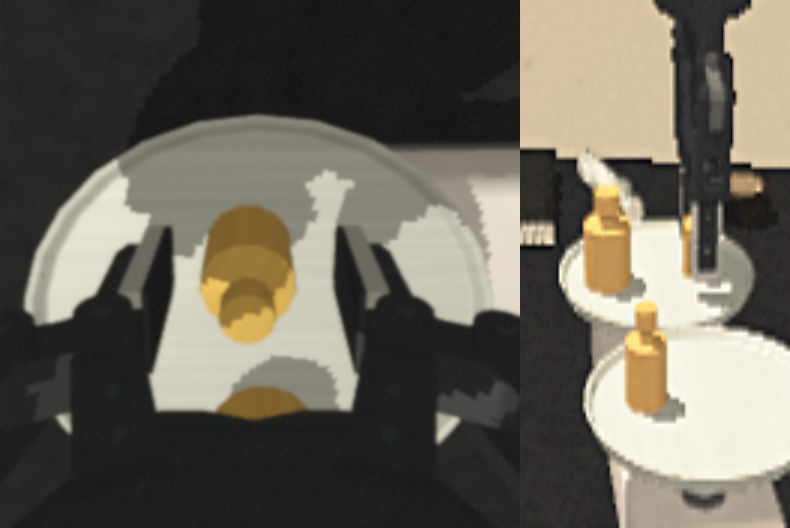

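The crop shows small_1 between the pads, about 1.5 mm toward -y of the tool. The side view shows the finger about 2 mm too near the robot. I'll shift slightly and grip.

send_rows:
  targets: "-2 -1.5 1 0 120;-2 -1.5 1 0 150;-2 -1.5 1 0 165;-2 -1.5 1 0 180;-2 -1.5 1 0 200;-2 -1.5 1 0 230;-2 -1.5 1 0 230;-2 -1.5 1 0 230;-2 -1.5 1 0 230"
  newtons: 25

```text
time: 4.38
ee_pos: [0.5405, -0.0771, 0.0634]
tcp_rot: [-180.0, 0.0, -167.1]
wrist_force: [-1.3, -0.4, 2.7]
opening: 0.0249
grasp_force: 24.6
```

send_rows:
  targets: "0 0 -8 0 230;0 0 -25 0 230;0 0 -45 0 230;0 0 -60 0 230;0 20 -62 0 230;-1 55 -62 0 230;-1 95 -62 0 230;-1 135 -62 0 230;-1 170 -62 0 230;-1 200 -62 0 230;-1 215 -62 0 230;-1 215 -62 0 230;-1 215 -50 0 230;-1 215 -40 0 230;-1 215 -36 0 230;-1 215 -36 0 230;-1 215 -36 0 230"

```text
time: 6.5
ee_pos: [0.4938, 0.1327, 0.0995]
tcp_rot: [-180.0, 0.0, -167.2]
wrist_force: [0.4, 0.3, -0.8]
opening: 0.0251
grasp_force: 24.7
```

```bash
python3 - <<'E'
from workcell import bot,camera
from h import *
o=bot.get_obs();im=camera('wrist');s=camera('side')
cv2.imwrite('pics/c3.png',np.hstack([cv2.resize(im,(440,330)),cv2.resize(s[140:250,220:340],(360,330))]))
print(o['time'],o['ee_pos'],o['tcp_rot'],o['opening'],o['wrist_force'])
E
```

```text
6.5 [0.49376756 0.13267198 0.09953202] [-1.79999556e+02  2.07733747e-02 -1.67160556e+02] 0.025133427671234988 [ 0.41037265  0.31719897 -0.76235779]
```

View pics/c3.png

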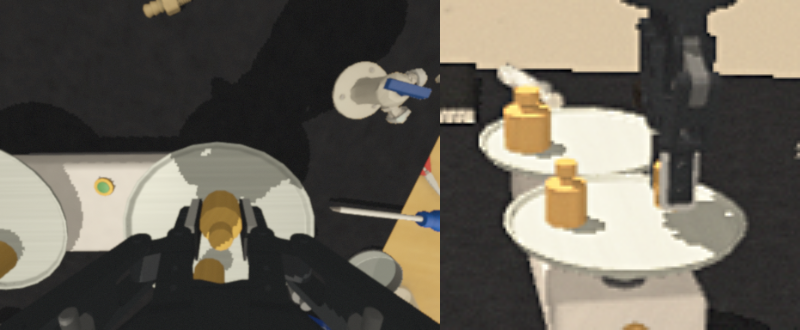

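The weight is held upright above the front half of the high pan, clear of small_2. I'll lower it and carry the pan down to level.

send_rows:
  targets: "0 0 4 0 230;0 0 8 0 230;0 0 11 0 230;0 0 13 0 230;0 0 15 0 230;0 0 17 0 230;0 0 19 0 230;0 0 21 0 230;0 0 22 0 230;0 0 23 0 230;0 0 23.5 0 230;0 0 23.5 0 230;0 0 23.5 0 230;0 0 23.5 0 230"

```text
time: 8.35
ee_pos: [0.4936, 0.1328, 0.0758]
tcp_rot: [-180.0, 0.0, -167.1]
wrist_force: [-1.0, -0.1, 0.0]
opening: 0.0254
grasp_force: 24.8
```

```bash
python3 - <<'E'
from workcell import bot,camera
from h import *
s=camera('side');c=camera('scene');o=bot.get_obs();print(o['wrist_force'],o['ee_pos'])
cv2.imwrite('pics/c4.png',np.hstack([cv2.resize(c[150:290,150:340],(420,310)),cv2.resize(s[140:250,220:340],(360,310))]))
E
```

```text
[-0.05238452  0.11810285 -0.29591265] [0.4936101  0.13279716 0.07582431]
```

View pics/c4.png

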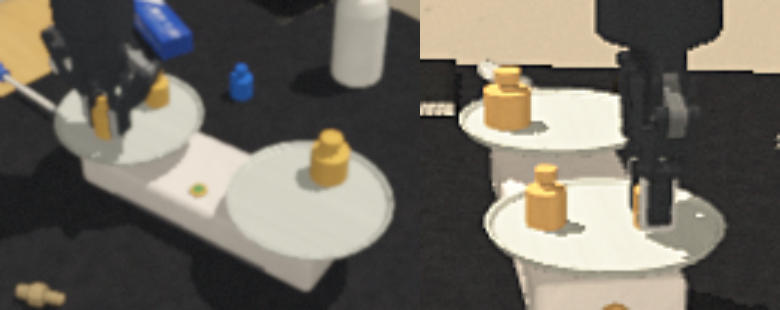

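The pan has come down with the weight standing on it. I'll release slowly, then withdraw straight up.

send_rows:
  targets: "0 0 0 0 170;0 0 0 0 160;0 0 0 0 145;0 0 0 0 130;0 0 0 0 115;0 0 0 0 115;0 0 -5 0 115;0 0 -15 0 115;0 0 -35 0 115;0 0 -60 0 115;0 0 -90 0 115;20 0 -120 0 115;50 0 -140 0 115;80 0 -140 0 115;80 0 -140 0 115;80 0 -140 0 115;80 0 -140 0 115;80 0 -140 0 115"

```text
time: 10.7
ee_pos: [0.4159, 0.1151, 0.2155]
tcp_rot: [-180.0, -0.0, -167.1]
wrist_force: [-0.0, -0.2, -0.3]
opening: 0.047
grasp_force: 0.0
```

```bash
python3 - <<'E'
from workcell import bot,camera
from h import *
s=camera('side');c=camera('scene');o=bot.get_obs();print(o['time'],o['wrist_force'],o['ee_pos'])
cv2.imwrite('pics/c5.png',np.hstack([cv2.resize(c[150:290,150:340],(420,310)),cv2.resize(s[140:250,220:340],(360,310))]))
A=[x for x in brass(c) if 170<x[1][0]<330 and 160<x[1][1]<280];B=[x for x in brass(s) if 230<x[1][0]<320 and 160<x[1][1]<240]
print(*A,*B,sep='\n')
E
```

```text
10.8 [-0.32131353 -0.53702174 -0.19152432] [0.41577737 0.11502152 0.21546927]
([216, 180, 10, 19, 150], [220.5, 189.5])
([193, 195, 11, 18, 151], [197.5, 204.1])
([291, 208, 18, 26, 364], [298.9, 220.7])
([241, 163, 16, 23, 283], [248.8, 175.3])
([255, 199, 14, 23, 246], [261.8, 211.1])
([292, 198, 13, 25, 255], [298.0, 210.9])
```

View pics/c5.png

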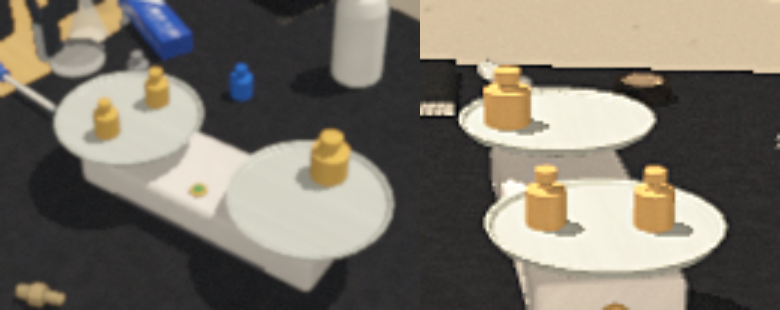

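All three weights stand upright. The pans moved by matching amounts (about 5 px each way), so the balance is level.

```bash
python3 -c "
from workcell import ticket
print(ticket.job_done())"
```

```text
the job is handed in; nothing more can be done
None
```

I moved the small brass weight from the low pan to the front of the other pan. In the last pictures it stood upright, both pans looked level and the other two weights were still in place. I handed the job in at about 10.8 s; no verdict was shown.

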